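# Drain the rinsed instrument tins and stack them

### The job

The rinsed steel tins on the black mat need draining: set the white hinged tray level, lay every tin flat in a bay of its own, lift the tray by its bar to 30 degrees, keep it there for at least three seconds with the tins in it, never as far as 45 degrees, and lower it fully level again. Only then take the tins out and stack them all, upright, in one column squarely on the outline on the grey stand, one tin to a layer, and let go. Leave the bottle, jar and tube rack where they are.

Things in the scene. Friction and masses are not known exactly. Their poses are not given: they have to be found in the camera images.
- tin_a: a closed stainless-steel sterilising tin with a dark lid seam, 120 (x) x 56 (y) x 44 (z) mm, 0.14 kg; all tins are alike. Origin at the centre of its underside, z up through the lid. Two or three of the three tins are present
- tin_b: a closed stainless-steel sterilising tin with a dark lid seam, 120 (x) x 56 (y) x 44 (z) mm, 0.14 kg; all tins are alike. Origin at the centre of its underside, z up through the lid. Two or three of the three tins are present
- tin_c: a closed stainless-steel sterilising tin with a dark lid seam, 120 (x) x 56 (y) x 44 (z) mm, 0.14 kg; all tins are alike. Origin at the centre of its underside, z up through the lid. Two or three of the three tins are present
- tray (a joint): angle of the white draining tray about its hinge, rad: 0 level (resting on its stop), growing as the bar end is lifted; 0.524 is 30 degrees (the tray's lower edge then meets the thick line on the small uprights near the hinge). A stiff hinge: the tray stays where it is left, and lifting the loaded bar takes about 10 N. It starts somewhat raised
- tray_floor (a point): centre of the tray's inner floor, 20 mm above the table when level; moves with the tray. x points from bar to hinge, y along the hinge, z up. The floor is 164 (x) x 290 (y) mm inside walls 5 mm thick and 12 mm high; two ribs along x, 16 wide, 12 high, at y = -44 and 44 mm, part it into three bays, each for one tin lying along x (centres y = -88, 0, 88 mm)
- tray_bar (a point): middle of the tray's lifting bar, a horizontal steel rod of 12 mm diameter and 170 mm length along the tray's y axis, 127 mm from the floor centre on the side away from the hinge (-x of the tray), 28 mm above the tray floor, free space of 34 mm between it and the tray wall. It is 48 mm above the table when level, 154 mm at 30 degrees. Axes as tray_floor
- tray_hinge (a point): middle of the hinge line, which runs along its y axis, 22 mm above the table, 92 mm from the floor centre and 219 mm from the bar
- mat: black rubber mat, 300 (x) x 160 (y) x 4 mm, fixed, on which the tins start side by side, their length roughly across it. Origin at the centre of its underside
- stand: low grey stand, fixed, 150 (x) x 80 (y) x 14 mm high, with a white tin-sized outline in the middle of its top. Origin at the centre of its underside; the tins' length goes along its x
- wash_bottle: white plastic bottle, 56 mm diameter, 170 mm tall, standing beyond the tray; leave alone. Origin at the centre of its base
- jar: clear closed jar, 60 mm diameter, 80 mm tall; leave alone. Origin at the centre of its base
- tube_rack: blue wire tube rack 70 (x) x 160 (y) x 70 mm; leave alone. Origin at the centre of its base
Things that resemble listed ones, but are neither listed nor needed, are in the scene too. What is shaped like the tin_b but green is not meant. What is shaped like the tin_c but orange is not meant.

How it is judged:
By the outcome, as a careful person would: the job done as asked, in the order asked, and still so for the second after the job is handed in, with the robot touching nothing.
Of tin_a, tin_b, tin_c only 2 to 3 are there at a start; the rules pass over those that are not, and their reading is None.
At some moment in a run one of tin_a, tin_b, tin_c may be knocked a few centimetres aside while the robot is not near it.
Once in a run the grip may slacken for a moment while it holds something.
It also fails if it takes over 210 s, if anything falls off the work surface, if the arm or the gripper's body presses on something with over 40 N, if the wrist force passes 120 N, or if a joint passes its speed limit or range.

### The arm

A 7-joint arm with a two-finger parallel gripper is mounted at the origin on the work surface. World frame = base frame: x ahead of the robot, y to its left, z up, the work surface at z = 0. Lengths are in m, angles in rad, forces in N, time in s.
With the tool pointing down it reaches from about 0.425 to 0.875 m from the base axis. Payload 4.7 kg.
Tool frame: the origin (TCP) lies between the finger pads; the fingertips stand 19 mm ahead of it and the grasp point (between the pads) is the TCP (ctrl.tip_extent is the distance from the TCP to the fingertips, in m); z points along the fingers, y is the line along which they close (so a half turn about z gives the same grasp; the last joint's range is limited). The gripper opens to 87 mm and grips with 3 to 60 N. Pads are 19 mm wide; open, the fingers measure 117 mm over their backs; the gripper's body (75 mm by 190 mm) begins 51 mm behind the grasp point.
Start: joints at [1.333, 0.321, -0.07, 1.45, 0.023, 1.371, -0.057], TCP at [0.162, -0.63, 0.242] pointing down, gripper open.
Joint ranges: [-2.86, 2.86], [-0.3, 2.09], [-1.38, 1.24], [0.06, 2.45], [-1.56, 4.7], [0.09, 2.05], [-2.69, 2.69]. Speed limits (rad/s): [2.57, 2.57, 3.14, 3.14, 3.14, 3.14, 3.14].

### API

Orientations are given as a rotation vector (axis times angle).
In Python, from bench import ctrl gives the robot as it stands.
- The arm moves only by the shell command python3 -m crank 'ROWS' [OPENING] [FORCE]. ROWS is JSON, a list of rows, each an object of numbers: "tx", "ty", "tz": the shift along the tool's x, y, z in mm; "turn": the turn about the tool's z in units of 5 degrees (1.0 is 5 degrees). In form: [{"tx": .., "ty": .., "tz": .., "turn": ..}, ...]. A call has 1 to 5 rows; each row is the pose to reach, as a shift and turn from the pose commanded when the call began, along the tool's axes at that moment; what a row does not reach only later rows make up. A row lasts 1/8 s, in which the tool goes at most 62.5 mm and 10.7 degrees, less where a joint would pass 70% of its speed; a pose out of reach is approached as far as the arm can. A call with a gripper value outside its range is refused whole. OPENING is the finger opening in mm, from 0 to 87, set as the call begins (- or left out, the last holds). The fingers move at their own pace and stop on an object; FORCE is the grip in N (left out, the last holds). Time passes only in rows, so rows that repeat a pose let the fingers close. It gives the time, the measured TCP pose, the force, the opening and the grip force at its end, in the units of the state.
- ctrl.get_state(): the state, without advancing time (a new reading comes with each control period).
- ctrl.get_image(name): name is "side" or "top"; returns (picture, depth): 480x640x3 uint8, red, green, blue; 480x640 float32, m along the optical axis (not along the pixel's ray), 0 where there is no reading.
- ctrl.camera_model(name): a dict with "intrinsics" (3x3 intrinsics, pixels), "origin" and "orientation" of the camera in the world. Camera axes: x right, y down, z forward; pixel columns grow to the right and rows downward; lengths in m; the calibration is good to about 2 mm. A picture is of the moment at which its call begins. camera_model takes no time and is no camera call.
- ctrl.close_job(): hands the job in; it is judged then, once.
Trained networks look in the newest picture that a camera, given by its name, has taken for a name from the list of things; names that differ only in an ending like _2 or _b are one class to them, and where a whole thing is asked for, a point or a joint stands for the part that bears it (a point fixed in the world has none). Each returns a list of dicts, best first, with "confidence" (0 to 1); they miss things now and then, are a little off and sometimes report something else, mostly with a low value. They report only what shows in the picture. A call takes as long as a camera call. They do not tell look-alikes from the thing itself.
- ctrl.recognise(camera, query): "xyz" ([x, y, z] in m, in world coordinates, good to about 4 mm: the middle of the surface that is visible of it).
- ctrl.mark_of(camera, query): "xyz" ([x, y, z] in m, in world coordinates, good to about 4 mm: a listed point, or the origin of a listed thing).
The state is a dict: "time": time; "joint_positions": joint angles; "qd": joint speeds; "joint_torque": joint torques, N m; "position": TCP position; "tool_rot": TCP orientation; "ft_force": force on the tool from outside, world axes, zero at the start; "torque": the same for the moment, N m; "grip_width": opening from 0.0 (shut) to 1.0 (fully open); "grip_force": force on a finger pad.
Only numpy, scipy, OpenCV 4.12 (cv2) and the standard library are available. Lean on these libraries where they do the work, as an engineer would, in place of code of your own. Each camera call takes 0.05 s, during which the arm holds its last target. There are 200 camera calls.

## Working session

There is one attempt and no reset: what is moved stays moved. The work goes in short steps, Python scripts to look and compute and a shell command to move; the robot and the scene stay as the last step left them, time stands still between calls to the robot, and variables do not carry over. Pictures are saved under pics/ and viewed, at most 14 in all, crops included, and the job is handed in when it is done.

```bash
ls; mkdir -p pics; python3 - <<'E'
from bench import ctrl
import cv2,numpy as np
for c in ("top","side"):
    im,d=ctrl.get_image(c); cv2.imwrite(f"pics/{c}0.png",im[:,:,::-1]); np.save(f"{c}0.npy",d)
    print(c,ctrl.camera_model(c))
for q in ("tin_a","tray_floor","tray_bar","tray_hinge","stand","mat"):
    for c in ("top","side"):
        print(q,c,[(np.round(r["xyz"],3).tolist(),round(r["confidence"],2)) for r in ctrl.mark_of(c,q)])
s=ctrl.get_state();print({k:np.round(v,3).tolist() for k,v in s.items()}, ctrl.tip_extent)
E
```

```text
pics
top {'intrinsics': array([[491.3954791 ,   0.        , 320.57121025],
       [  0.        , 491.3954791 , 236.9078043 ],
       [  0.        ,   0.        ,   1.        ]]), 'origin': array([ 0.44539651, -0.06908667,  1.37803865]), 'orientation': array([-2.16735523,  2.20171848, -0.08643179])}
side {'intrinsics': array([[460.93545599,   0.        , 320.78656222],
       [  0.        , 460.93545599, 234.43563478],
       [  0.        ,   0.        ,   1.        ]]), 'origin': array([0.34322526, 0.78047905, 0.69548514]), 'orientation': array([-0.34255693,  2.70416572, -1.35057223])}
tin_a top [([0.509, -0.529, 0.001], 0.93), ([0.491, -0.335, 0.005], 0.82), ([0.585, -0.334, 0.001], 0.78), ([0.306, -0.156, -0.001], 0.66)]
tin_a side [([0.307, -0.157, 0.0], 0.88), ([0.493, -0.336, 0.004], 0.74), ([0.505, -0.531, -0.001], 0.74), ([0.588, -0.336, 0.004], 0.63)]
tray_floor top [([0.601, -0.017, 0.032], 0.76)]
tray_floor side [([0.602, -0.014, 0.029], 0.65)]
tray_bar top [([0.482, -0.032, 0.073], 0.62)]
tray_bar side [([0.479, -0.028, 0.073], 0.82)]
tray_hinge top [([0.691, -0.006, 0.026], 0.86)]
tray_hinge side [([0.691, -0.008, 0.018], 0.74)]
stand top [([0.551, 0.377, -0.003], 0.61)]
stand side [([0.56, 0.382, 0.003], 0.83)]
mat top []
mat side [([0.493, -0.338, -0.001], 0.75)]
{'time': 0.7, 'joint_positions': [1.333, 0.321, -0.07, 1.45, 0.023, 1.371, -0.057], 'qd': [0.002, 0.0, 0.001, -0.0, -0.0, 0.001, -0.001], 'joint_torque': [-0.001, -49.094, -0.404, -31.271, -0.064, 0.033, 0.0], 'position': [0.162, -0.63, 0.242], 'tool_rot': [3.117, 0.395, -0.0], 'ft_force': [-0.802, -0.372, 0.353], 'torque': [0.025, -0.017, 0.035], 'grip_force': 0.0, 'grip_width': 1.003} 0.019
```

View pics/top0.png

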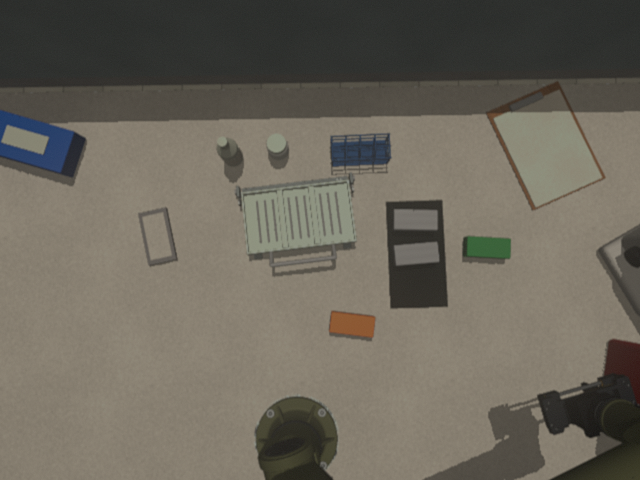

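View pics/side0.png

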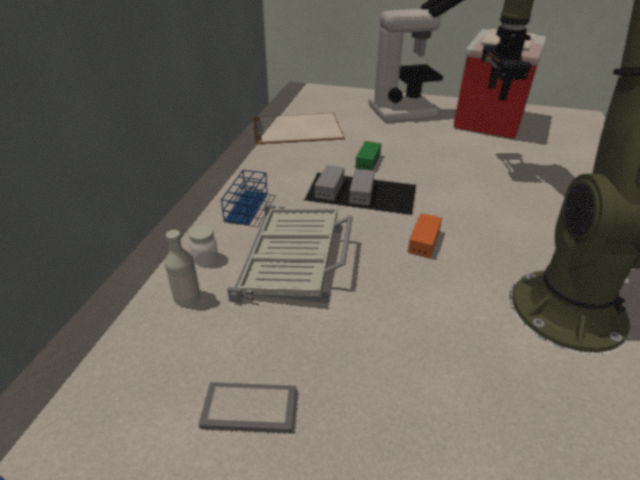

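Top picture: the candidates shaped like a tin are grey at (416,219), grey at (416,253), green at (488,247) and orange at (352,324). The two grey ones on the black mat fit "steel tins on the mat". The coloured ones are look-alikes, so two tins are present. The stand is at (158,236), the raised tray at (300,217) and its bar at (303,262).

```bash
cat > h.py <<'E'
from bench import ctrl
import cv2,numpy as np
from scipy.spatial.transform import Rotation as R
def cloud(c,d):
    m=ctrl.camera_model(c);K=m["intrinsics"];v,u=np.mgrid[:480,:640]
    p=np.stack([(u-K[0,2])/K[0,0]*d,(v-K[1,2])/K[1,1]*d,d],-1)
    return p@R.from_rotvec(m["orientation"]).as_matrix().T+m["origin"]
def rect(P,mask):
    n,l,st,_=cv2.connectedComponentsWithStats(mask.astype(np.uint8));out=[]
    for i in range(1,n):
        if st[i,4]<150: continue
        q=P[l==i]; (c,s,a)=cv2.minAreaRect((q[:,:2]*1000).astype(np.float32))
        if s[0]<s[1]: a+=90;s=s[::-1]
        a=(a+90)%180-90
        out.append((np.round(c,1).tolist(),np.round(s,1).tolist(),round(a,1),round(float(np.median(q[:,2])*1000),1),q[:,:2].mean(0).round(4).tolist()))
    return out
def to_tool(p,s=None):
    s=s or ctrl.get_state()
    return (R.from_rotvec(s["tool_rot"]).inv().apply(np.array(p)-s["position"])*1000).round(1)
E
python3 - <<'E'
from h import *
im,d=ctrl.get_image("top");P=cloud("top",d)
hsv=cv2.cvtColor(im,cv2.COLOR_RGB2HSV)
x,y,z=P[...,0],P[...,1],P[...,2]
reg=(x>.4)&(x<.68)&(y<-.22)&(y>-.45)
print("tins",rect(P,reg&(z>.03)&(z<.07)))
reg=(x>.42)&(x<.68)&(y>.28)&(y<.5)
print("stand",rect(P,reg&(z>.008)&(z<.03)))
reg=(x>.42)&(x<.75)&(y>-.2)&(y<.18)
print("bar",rect(P,reg&(z>.06)&(x<.52)))
print("tray",rect(P,reg&(z>.012)))
print("table z",np.median(z[300:330,200:300]), "mat", np.median(z[280:300,400:430]))
cv2.imwrite("pics/crop1.png",cv2.resize(np.hstack([im[180:345,320:520][:, :, ::-1],im[180:345,125:265][:,:,::-1]]),None,fx=2.3,fy=2.3,interpolation=cv2.INTER_CUBIC))
E
```

```text
tins [([591.2, -333.3], [120.4, 56.8], 88.7, 47.8, [0.5909, -0.3325]), ([498.8, -333.2], [121.0, 56.4], -86.1, 47.7, [0.4985, -0.332])]
stand [([560.7, 381.0], [151.4, 81.5], 11.2, 14.1, [0.5597, 0.3804])]
bar [([475.1, -26.6], [179.5, 65.8], -85.5, 75.1, [0.4839, -0.0265])]
tray [([575.7, -15.7], [335.8, 269.7], -84.4, 32.2, [0.6015, -0.0133])]
table z -0.0002436912493612997 mat 0.003604503096306111
```

View pics/crop1.png

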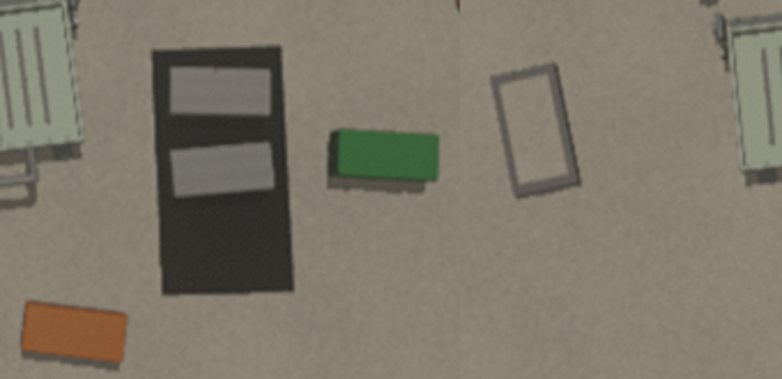

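The enlarged crop shows the two plain steel-grey tins on the black mat at crop (220,90) and (222,168). The green and orange blocks are off the mat, so the grey pair are the targets. I'll turn the tool while I measure the bar and bottle.

```bash
python3 -m crank '[{"turn":-2},{"turn":-4},{"turn":-6},{"turn":-8},{"turn":-8.2}]' 40; python3 -m crank '[{"turn":-2},{"turn":-4},{"turn":-6},{"turn":-8},{"turn":-8.1}]'; python3 - <<'E'
from h import *
im,d=ctrl.get_image("top");P=cloud("top",d)
x,y,z=P[...,0],P[...,1],P[...,2]
m=(z>.05)&(x>.46)&(x<.505)&(y>-.10)&(y<.045)
q=P[m];print("bar n",len(q),q.mean(0).round(4),"zq",np.percentile(q[:,2],[5,50,95]).round(4))
a=np.polyfit(q[:,1],q[:,0],1);print("bar yaw",np.degrees(np.arctan(-a[0])), "x at y",a)
m=(z>.05)&(x>.455)&(x<.51)&(y>-.15)&(y<.1); print("bar y ext",np.percentile(P[m][:,1],[0,1,99,100]))
reg=(x>.51)&(x<.72)&(y>-.2)&(y<.18)&(z>.012)
print("tray body",rect(P,reg))
# floor plane
q=P[(x>.54)&(x<.66)&(y>-.12)&(y<.09)]
A=np.c_[q[:,:2],np.ones(len(q))];c=np.linalg.lstsq(A,q[:,2],rcond=None)[0]
for _ in range(8):
    r=q[:,2]-A@c;k=(r<.002)&(r>-.004);c=np.linalg.lstsq(A[k],q[k,2],rcond=None)[0]
print("floor plane",c,"tilt deg",np.degrees(np.arctan(np.hypot(c[0],c[1]))),"dir",np.degrees(np.arctan2(-c[1],-c[0])),k.sum())
for n in ("wash_bottle","jar","tube_rack"): print(n,[(np.round(r["xyz"],3).tolist(),round(r["confidence"],2)) for r in ctrl.mark_of("top",n)[:1]])
print("to bar above",to_tool([.481,-.028,.2]))
E
```

```text
bar n 248 [ 0.4821 -0.0272  0.076 ] zq [0.0708 0.0763 0.0807]
bar yaw 6.034064978572291 x at y [-0.10570539  0.47920264]
bar y ext [-0.11497442 -0.11328078  0.07426235  0.09764434]
tray body [([606.4, -11.2], [336.1, 204.6], -85.3, 31.5, [0.6088, -0.0137])]
floor plane [-0.10015063 -0.01160987  0.08857966] tilt deg 5.757181083391643 dir 6.612446201453013 1417
wash_bottle [([0.784, 0.168, -0.002], 0.71)]
jar [([0.797, 0.046, 0.001], 0.92)]
tube_rack [([0.787, -0.188, 0.0], 0.84)]
to bar above [ 458.9 -503.1   41.5]$[0]: bad value
$[0]: bad value
```

```bash
python3 -m crank '[{"tx":0,"ty":0,"tz":0,"turn":-2},{"tx":0,"ty":0,"tz":0,"turn":-4},{"tx":0,"ty":0,"tz":0,"turn":-6},{"tx":0,"ty":0,"tz":0,"turn":-8},{"tx":0,"ty":0,"tz":0,"turn":-8.2}]' 40
```

```text
time: 1.58
position: [0.1618, -0.6296, 0.2416]
tool_rot: [2.782, 1.46, 0.0]
ft_force: [0.4, 0.4, -0.1]
grip_width: 0.518
grip_force: 0.0
```

```bash
python3 -m crank '[{"tx":0,"ty":0,"tz":0,"turn":-2},{"tx":0,"ty":0,"tz":0,"turn":-4},{"tx":0,"ty":0,"tz":0,"turn":-6},{"tx":0,"ty":0,"tz":0,"turn":-8},{"tx":0,"ty":0,"tz":0,"turn":-8.1}]' 40; python3 -c "
from h import *
print(to_tool([.4815,-.028,.14]))"
```

```text
time: 2.2
position: [0.1619, -0.6296, 0.2416]
tool_rot: [2.108, 2.329, 0.0]
ft_force: [0.1, 0.6, -0.1]
grip_width: 0.458
grip_force: 0.0
[566.8 377.9 101.5]
```

```bash
python3 -m crank '[{"tx":45,"ty":30,"tz":0,"turn":0},{"tx":90,"ty":60,"tz":0,"turn":0},{"tx":135,"ty":90,"tz":0,"turn":0},{"tx":180,"ty":120,"tz":0,"turn":0},{"tx":225,"ty":150,"tz":0,"turn":0}]' 36 >/dev/null; python3 -m crank '[{"tx":45,"ty":30,"tz":0,"turn":0},{"tx":90,"ty":60,"tz":0,"turn":0},{"tx":135,"ty":90,"tz":0,"turn":0},{"tx":180,"ty":120,"tz":0,"turn":0},{"tx":225,"ty":150,"tz":0,"turn":0}]'  >/dev/null; python3 -m crank '[{"tx":45,"ty":30,"tz":0,"turn":0},{"tx":90,"ty":60,"tz":0,"turn":0},{"tx":117,"ty":78,"tz":40,"turn":0},{"tx":117,"ty":78,"tz":80,"turn":0},{"tx":117,"ty":78,"tz":80,"turn":0}]'; python3 -c "
from h import *
print(to_tool([.4815,-.028,.071]))"
```

```text
time: 4.08
position: [0.4771, -0.026, 0.1593]
tool_rot: [-2.103, -2.327, 0.004]
ft_force: [0.5, 0.3, 0.0]
grip_width: 0.413
grip_force: 0.0
[-2.7  4.6 88.3]
```

```bash
python3 -m crank '[{"tx":-3,"ty":5,"tz":0,"turn":0},{"tx":-3,"ty":5,"tz":25,"turn":0},{"tx":-3,"ty":5,"tz":50,"turn":0},{"tx":-3,"ty":5,"tz":75,"turn":0},{"tx":-3,"ty":5,"tz":88,"turn":0}]' 36 30; python3 -m crank '[{"tx":0,"ty":0,"tz":0,"turn":0},{"tx":0,"ty":0,"tz":0,"turn":0},{"tx":0,"ty":0,"tz":0,"turn":0},{"tx":0,"ty":0,"tz":0,"turn":0},{"tx":0,"ty":0,"tz":0,"turn":0}]' 0 30
```

```text
time: 4.7
position: [0.4857, -0.0301, 0.0741]
tool_rot: [2.106, 2.329, 0.001]
ft_force: [-0.1, 0.4, -0.8]
grip_width: 0.412
grip_force: 0.0
time: 5.32
position: [0.4791, -0.03, 0.0727]
tool_rot: [-2.1, -2.327, 0.016]
ft_force: [-13.9, -1.8, 5.9]
grip_width: 0.122
grip_force: 30.0
```

```bash
python3 -m crank '[{"tx":0,"ty":-6,"tz":0,"turn":0},{"tx":0,"ty":-7,"tz":6,"turn":0},{"tx":0,"ty":-8,"tz":12,"turn":0},{"tx":0,"ty":-9,"tz":18,"turn":0},{"tx":0,"ty":-10,"tz":24,"turn":0}]'; python3 -m crank '[{"tx":0,"ty":0,"tz":0,"turn":0},{"tx":0,"ty":0,"tz":3,"turn":0},{"tx":0,"ty":0,"tz":3,"turn":0}]'
```

```text
time: 5.95
position: [0.4753, -0.0303, 0.0502]
tool_rot: [2.103, 2.332, -0.001]
ft_force: [-13.4, -0.6, 45.6]
grip_width: 0.127
grip_force: 30.0
time: 6.32
position: [0.4754, -0.0304, 0.0496]
tool_rot: [2.103, 2.333, -0.005]
ft_force: [-12.7, -1.1, 35.0]
grip_width: 0.124
grip_force: 30.0
```

```bash
python3 -m crank '[{"tx":0,"ty":-4,"tz":-2,"turn":0},{"tx":0,"ty":-4,"tz":-2,"turn":0},{"tx":0,"ty":-4,"tz":-2,"turn":0}]' 36; python3 -m crank '[{"tx":0,"ty":0,"tz":-30,"turn":0},{"tx":0,"ty":0,"tz":-70,"turn":0},{"tx":0,"ty":0,"tz":-120,"turn":0},{"tx":-60,"ty":0,"tz":-150,"turn":0},{"tx":-120,"ty":0,"tz":-150,"turn":0}]' 80; python3 -m crank '[{"tx":-50,"ty":0,"tz":0,"turn":0},{"tx":-100,"ty":0,"tz":0,"turn":0},{"tx":-100,"ty":0,"tz":0,"turn":0}]'; cat > m.py <<'E'
from h import *
def tray(save=None):
    im,d=ctrl.get_image("top");P=cloud("top",d);x,y,z=P[...,0],P[...,1],P[...,2]
    q=P[(x>.54)&(x<.66)&(y>-.12)&(y<.09)&(z<.06)]
    A=np.c_[q[:,:2],np.ones(len(q))];c=np.linalg.lstsq(A,q[:,2],rcond=None)[0]
    for _ in range(10):
        r=q[:,2]-A@c;k=(r<.002)&(r>-.004);c=np.linalg.lstsq(A[k],q[k,2],rcond=None)[0]
    print("floor tilt",np.degrees(np.arctan(np.hypot(c[0],c[1]))).round(2),"z at .6,-.015",(c@[.6,-.015,1]).round(4),k.sum())
    reg=(x>.51)&(x<.705)&(y>-.2)&(y<.18)&(z>.012)
    print("tray body",rect(P,reg))
    m=(z>.035)&(x>.455)&(x<.505)&(y>-.10)&(y<.045); q=P[m]
    print("bar",q.mean(0).round(4) if len(q) else None)
    if save: cv2.imwrite(save,im[:,:,::-1])
    return im,P
def tins(P):
    x,y,z=P[...,0],P[...,1],P[...,2]
    print("tins",rect(P,(x>.4)&(x<.68)&(y<-.2)&(y>-.45)&(z>.03)&(z<.07)))
E
python3 - <<'E'
from m import *
im,P=tray("pics/top2.png"); tins(P)
for q in ("tray_floor","tray_bar","tray_hinge"):
    for c in ("top","side"):
        if c=="side" and q=="tray_floor": ctrl.get_image("side")
        print(q,c,[(np.round(r["xyz"],4).tolist(),round(r["confidence"],2)) for r in ctrl.mark_of(c,q)[:1]])
E
```

```text
time: 6.7
position: [0.4705, -0.0303, 0.0481]
tool_rot: [-2.103, -2.333, -0.0]
ft_force: [-0.5, 0.6, 0.5]
grip_width: 0.37
grip_force: 0.0
time: 7.32
position: [0.4849, -0.1493, 0.2012]
tool_rot: [2.097, 2.332, 0.001]
ft_force: [0.2, -0.3, -0.4]
grip_width: 0.874
grip_force: 0.0
time: 7.7
position: [0.4921, -0.2526, 0.1971]
tool_rot: [-2.111, -2.324, 0.0]
ft_force: [-0.1, 0.3, 0.3]
grip_width: 0.913
grip_force: 0.0
floor tilt 0.15 z at .6,-.015 0.018 1319
tray body [([607.4, -3.0], [333.0, 194.8], -89.9, 20.9, [0.607, -0.0119])]
bar [ 0.4781 -0.0275  0.0525]
tins [([602.8, -361.1], [66.2, 31.3], 89.1, 47.7, [0.6062, -0.3668])]
tray_floor top [([0.6006, -0.0135, 0.0197], 0.83)]
tray_floor side [([0.6058, -0.0139, 0.0201], 0.55)]
tray_bar top [([0.4773, -0.0284, 0.0475], 0.95)]
tray_bar side [([0.477, -0.0274, 0.0458], 0.74)]
tray_hinge top [([0.6908, -0.0055, 0.0233], 0.97)]
tray_hinge side [([0.6891, -0.0086, 0.021], 0.73)]
```

View pics/top2.png

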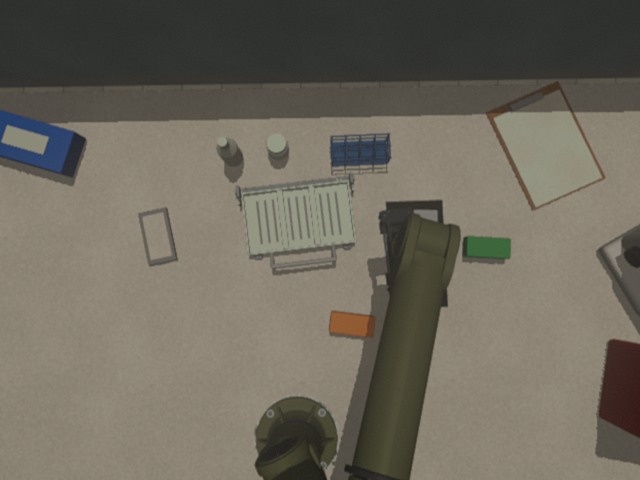

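The tray is now level (0.15 deg) in the top view. The arm covers the tins, so I'll check them with the side camera.

```bash
cat >> m.py <<'E'
def sidetins(zlo=.043,zhi=.053,box=(.4,.68,-.45,-.2),save=None):
    im,d=ctrl.get_image("side");P=cloud("side",d);x,y,z=P[...,0],P[...,1],P[...,2]
    if save: cv2.imwrite(save,im[:,:,::-1])
    print("side",rect(P,(x>box[0])&(x<box[1])&(y>box[2])&(y<box[3])&(z>zlo)&(z<zhi)))
E
python3 -c "
from m import *
sidetins()
print(to_tool([.5,-.333,.14]),to_tool([.591,-.333,.14]))"
```

```text
side [([589.8, -332.5], [127.9, 55.7], 87.7, 46.2, [0.5894, -0.328]), ([497.3, -330.3], [124.9, 55.4], -86.3, 46.2, [0.4968, -0.3268])]
[-86.3  -2.5  58.7] [-95.9  88.   58.8]
```

```bash
python3 -m crank '[{"tx":-45,"ty":-2,"tz":0,"turn":0},{"tx":-85,"ty":-4.5,"tz":0,"turn":0.3},{"tx":-85,"ty":-4.5,"tz":40,"turn":0.3},{"tx":-85,"ty":-4.5,"tz":80,"turn":0.3},{"tx":-85,"ty":-4.5,"tz":80,"turn":0.3}]' 72; python3 -c "
from h import *
print(to_tool([.498,-.332,.039]))"
```

```text
time: 8.78
position: [0.4954, -0.3313, 0.1156]
tool_rot: [-2.129, -2.301, 0.001]
ft_force: [0.0, 1.0, 1.0]
grip_width: 0.83
grip_force: 0.0
[-1.2  2.9 76.6]
```

```bash
python3 -m crank '[{"tx":-1,"ty":3,"tz":25,"turn":0},{"tx":-1,"ty":3,"tz":50,"turn":0},{"tx":-1,"ty":3,"tz":70,"turn":0},{"tx":-1,"ty":3,"tz":77,"turn":0},{"tx":-1,"ty":3,"tz":77,"turn":0}]' 72 40; python3 -m crank '[{"tx":0,"ty":0,"tz":0,"turn":0},{"tx":0,"ty":0,"tz":0,"turn":0},{"tx":0,"ty":0,"tz":0,"turn":0},{"tx":0,"ty":0,"tz":0,"turn":0}]' 0 45
```

```text
time: 9.4
position: [0.5009, -0.3335, 0.0419]
tool_rot: [2.134, 2.305, -0.0]
ft_force: [0.3, -0.9, 0.0]
grip_width: 0.825
grip_force: 0.0
time: 9.9
position: [0.5006, -0.3339, 0.0422]
tool_rot: [2.134, 2.305, -0.001]
ft_force: [-2.7, -0.5, 4.8]
grip_width: 0.64
grip_force: 45.0
```

```bash
python3 -m crank '[{"tx":0,"ty":0,"tz":-30,"turn":0},{"tx":0,"ty":0,"tz":-70,"turn":0},{"tx":0,"ty":0,"tz":-100,"turn":2},{"tx":0,"ty":0,"tz":-100,"turn":4},{"tx":0,"ty":0,"tz":-100,"turn":6}]'; python3 -m crank '[{"tx":0,"ty":0,"tz":0,"turn":2},{"tx":0,"ty":0,"tz":0,"turn":4},{"tx":0,"ty":0,"tz":0,"turn":6},{"tx":0,"ty":0,"tz":0,"turn":8},{"tx":0,"ty":0,"tz":0,"turn":10}]';  python3 -m crank '[{"tx":0,"ty":0,"tz":0,"turn":1.7},{"tx":0,"ty":0,"tz":0,"turn":1.7}]'; python3 -c "
from h import *
print(to_tool([.6104,-.1026,.1]))"
```

```text
time: 10.52
position: [0.501, -0.3332, 0.1417]
tool_rot: [2.662, 1.667, 0.001]
ft_force: [0.3, 0.9, -0.4]
grip_width: 0.635
grip_force: 45.0
time: 11.15
position: [0.5008, -0.333, 0.141]
tool_rot: [-3.117, -0.386, -0.0]
ft_force: [0.3, 0.2, -1.0]
grip_width: 0.642
grip_force: 4.5
time: 11.4
position: [0.5008, -0.333, 0.1411]
tool_rot: [-3.137, -0.166, -0.0]
ft_force: [0.5, -0.5, -1.1]
grip_width: 0.64
grip_force: 45.0
[ 133.3 -217.6   41.2]
```

The grip slackened briefly (4.5 N) and recovered. I'll move above the bay and check that the tin hasn't slipped.

```bash
python3 -m crank '[{"tx":27,"ty":-44,"tz":0,"turn":0},{"tx":54,"ty":-88,"tz":0,"turn":0},{"tx":81,"ty":-132,"tz":0,"turn":0},{"tx":108,"ty":-176,"tz":0,"turn":0},{"tx":133,"ty":-217.5,"tz":0,"turn":0}]';python3 -m crank '[{"tx":0,"ty":0,"tz":0,"turn":0}]'; python3 -c "
from m import *
print(to_tool([.6104,-.1026,.058]))
im,d=ctrl.get_image('side');cv2.imwrite('pics/s1.png',cv2.resize(im[120:320,180:460,::-1],None,fx=2.5,fy=2.5))
P=cloud('side',d);x,y,z=P[...,0],P[...,1],P[...,2]
q=P[(x>.5)&(x<.72)&(y>-.09)&(y<-.06)&(z>.05)&(z<.2)];print(len(q),np.percentile(q,[2,50,98],axis=0))
"
```

```text
time: 12.02
position: [0.6111, -0.1014, 0.1414]
tool_rot: [-3.137, -0.168, -0.001]
ft_force: [1.0, 0.0, -1.2]
grip_width: 0.64
grip_force: 45.0
time: 12.15
position: [0.612, -0.0964, 0.1416]
tool_rot: [-3.133, -0.181, -0.003]
ft_force: [0.2, -0.0, -1.6]
grip_width: 0.636
grip_force: 45.0
[-2.4  6.2 83.6]
884 [[ 0.55314281 -0.08572616  0.10421834]
 [ 0.60107239 -0.06928959  0.12896914]
 [ 0.66819856 -0.06043982  0.14727646]]
```

View pics/s1.png

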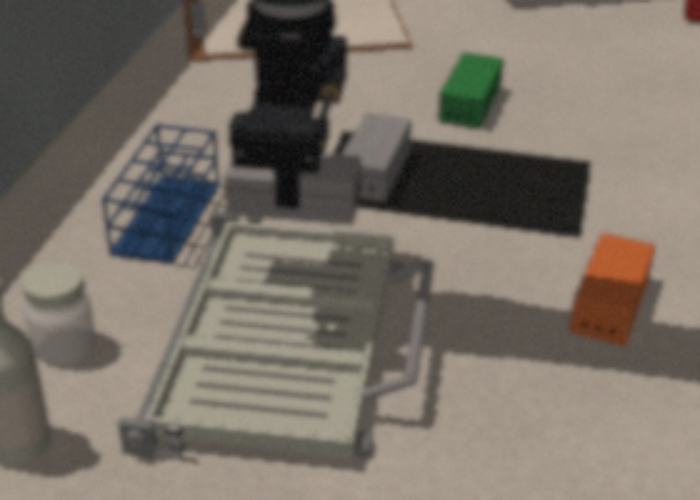

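The side crop shows the tin held level at (290,190) over the first bay, with no slip. The second tin is still on the mat at (380,155).

```bash
python3 -m crank '[{"tx":-2,"ty":6,"tz":20,"turn":0},{"tx":-2,"ty":6,"tz":45,"turn":0},{"tx":-2,"ty":6,"tz":65,"turn":0},{"tx":-2,"ty":6,"tz":75,"turn":0},{"tx":-2,"ty":6,"tz":75,"turn":0}]'; python3 -m crank '[{"tx":0,"ty":0,"tz":3,"turn":0},{"tx":0,"ty":0,"tz":6,"turn":0},{"tx":0,"ty":0,"tz":8,"turn":0},{"tx":0,"ty":0,"tz":8,"turn":0}]'
```

```text
time: 12.82
position: [0.6084, -0.1099, 0.0655]
tool_rot: [-3.137, -0.162, 0.002]
ft_force: [-0.8, -0.5, -0.1]
grip_width: 0.646
grip_force: 45.0
time: 13.32
position: [0.6091, -0.1095, 0.0585]
tool_rot: [3.137, 0.163, -0.0]
ft_force: [-0.5, 0.5, -0.9]
grip_width: 0.638
grip_force: 45.0
```

```bash
python3 -m crank '[{"tx":0,"ty":0,"tz":1,"turn":0},{"tx":0,"ty":0,"tz":2,"turn":0},{"tx":0,"ty":0,"tz":2,"turn":0}]';python3 -m crank '[{"tx":0,"ty":0,"tz":0,"turn":0},{"tx":0,"ty":0,"tz":0,"turn":0},{"tx":0,"ty":0,"tz":0,"turn":0}]' 74; python3 -m crank '[{"tx":0,"ty":0,"tz":-25,"turn":0},{"tx":0,"ty":0,"tz":-60,"turn":0},{"tx":0,"ty":0,"tz":-90,"turn":-1},{"tx":0,"ty":0,"tz":-90,"turn":-3},{"tx":0,"ty":0,"tz":-90,"turn":-5}]'; python3 -m crank '[{"tx":-30,"ty":45,"tz":0,"turn":-2},{"tx":-60,"ty":90,"tz":0,"turn":-4},{"tx":-80,"ty":135,"tz":0,"turn":-6},{"tx":-80,"ty":150,"tz":0,"turn":-8},{"tx":-80,"ty":150,"tz":0,"turn":-10}]'; python3 -c "
from m import *
P=cloud('top',ctrl.get_image('top')[1]);tins(P);x,y,z=P[...,0],P[...,1],P[...,2]
print('tray',rect(P,(x>.5)&(x<.72)&(y>-.2)&(y<.2)&(z>.05)&(z<.075)))
sidetins();sidetins(.055,.07,(.5,.72,-.2,.2))
print(to_tool([.59,-.333,.12]))
"
```

```text
time: 13.7
position: [0.6093, -0.1095, 0.0582]
tool_rot: [3.137, 0.162, 0.0]
ft_force: [-4.4, 0.1, 8.9]
grip_width: 0.639
grip_force: 45.0
time: 14.08
position: [0.609, -0.1095, 0.0562]
tool_rot: [-3.137, -0.162, 0.0]
ft_force: [-0.5, -0.5, -0.0]
grip_width: 0.829
grip_force: 0.0
time: 14.7
position: [0.6093, -0.1096, 0.1469]
tool_rot: [3.025, 0.846, 0.001]
ft_force: [0.8, 0.5, -1.2]
grip_width: 0.849
grip_force: 0.0
time: 15.32
position: [0.6173, -0.2818, 0.1457]
tool_rot: [-2.388, -2.041, 0.0]
ft_force: [-0.5, 0.8, -1.2]
grip_width: 0.85
grip_force: 0.0
tins []
tray [([612.4, -108.6], [120.4, 56.3], 6.0, 63.8, [0.612, -0.1084])]
side [([590.4, -329.7], [126.1, 55.7], 88.6, 46.2, [0.5893, -0.3279])]
side [([611.2, -107.6], [119.5, 61.7], 6.0, 62.1, [0.61, -0.1028])]
[-57.5 -18.4  26. ]
```

```bash
python3 -m crank '[{"tx":-40,"ty":-12,"tz":0,"turn":-1},{"tx":-57,"ty":-19,"tz":0,"turn":-1.5},{"tx":-57,"ty":-19,"tz":20,"turn":-1.5},{"tx":-57,"ty":-19,"tz":20,"turn":-1.5},{"tx":-57,"ty":-19,"tz":20,"turn":-1.5}]' 74; python3 -c "
from m import *
print(to_tool([.591,-.333,.042]),ctrl.get_state()['tool_rot'])
sidetins()"
```

```text
time: 16.1
position: [0.5905, -0.3305, 0.1261]
tool_rot: [-2.249, -2.192, -0.001]
ft_force: [-0.2, -0.6, 0.4]
grip_width: 0.85
grip_force: 0.0
[-2.6  0.6 84.1] [-2.24928858e+00 -2.19197997e+00 -1.05128600e-03]
side [([589.8, -331.1], [121.7, 55.7], 88.8, 46.2, [0.5892, -0.3287])]
```

```bash
python3 -m crank '[{"tx":-2.5,"ty":0,"tz":25,"turn":0},{"tx":-2.5,"ty":0,"tz":50,"turn":0},{"tx":-2.5,"ty":0,"tz":75,"turn":0},{"tx":-2.5,"ty":0,"tz":84,"turn":0},{"tx":-2.5,"ty":0,"tz":84,"turn":0}]'; python3 -m crank '[{"tx":0,"ty":0,"tz":0,"turn":0},{"tx":0,"ty":0,"tz":0,"turn":0},{"tx":0,"ty":0,"tz":0,"turn":0},{"tx":0,"ty":0,"tz":0,"turn":0}]' 0 45;  python3 -m crank '[{"tx":0,"ty":0,"tz":-30,"turn":0},{"tx":0,"ty":0,"tz":-70,"turn":0},{"tx":0,"ty":0,"tz":-110,"turn":2},{"tx":0,"ty":0,"tz":-110,"turn":4},{"tx":0,"ty":0,"tz":-110,"turn":6}]'; python3 -m crank '[{"tx":0,"ty":0,"tz":0,"turn":2},{"tx":0,"ty":0,"tz":0,"turn":4},{"tx":0,"ty":0,"tz":0,"turn":6},{"tx":0,"ty":0,"tz":0,"turn":8},{"tx":0,"ty":0,"tz":0,"turn":10}]'; python3 -m crank '[{"tx":0,"ty":0,"tz":0,"turn":0.5},{"tx":0,"ty":0,"tz":0,"turn":0.5}]'; python3 -c "
from h import *
print(to_tool([.5926,.0750,.15]))"
```

```text
time: 16.77
position: [0.59, -0.3346, 0.0425]
tool_rot: [-2.251, -2.191, -0.0]
ft_force: [0.2, -0.8, -0.2]
grip_width: 0.849
grip_force: 0.0
time: 17.27
position: [0.5898, -0.3355, 0.0434]
tool_rot: [2.251, 2.19, -0.001]
ft_force: [-2.4, 0.3, 4.7]
grip_width: 0.637
grip_force: 45.0
time: 17.9
position: [0.5899, -0.3351, 0.1528]
tool_rot: [2.746, 1.525, 0.001]
ft_force: [-0.6, 0.7, -1.9]
grip_width: 0.639
grip_force: 45.0
time: 18.52
position: [0.5896, -0.3348, 0.1518]
tool_rot: [-3.133, -0.222, 0.001]
ft_force: [0.1, 0.2, -0.7]
grip_width: 0.643
grip_force: 45.0
time: 18.77
position: [0.5896, -0.3348, 0.152]
tool_rot: [-3.137, -0.164, 0.001]
ft_force: [0.6, -0.6, -0.8]
grip_width: 0.639
grip_force: 45.0
[  45.6 -407.3    2.1]
```

```bash
python3 -m crank '[{"tx":6,"ty":-50,"tz":0,"turn":0},{"tx":12,"ty":-100,"tz":0,"turn":0},{"tx":18,"ty":-150,"tz":0,"turn":0},{"tx":24,"ty":-200,"tz":0,"turn":0},{"tx":30,"ty":-250,"tz":0,"turn":0}]';python3 -m crank '[{"tx":5,"ty":-50,"tz":0,"turn":0},{"tx":10,"ty":-100,"tz":0,"turn":0},{"tx":15.5,"ty":-157,"tz":0,"turn":0},{"tx":15.5,"ty":-157,"tz":0,"turn":0},{"tx":15.5,"ty":-157,"tz":0,"turn":0}]'; python3 -c "
from h import *
print(to_tool([.5926,.0750,.062]))"
```

```text
time: 19.4
position: [0.5936, -0.0817, 0.1524]
tool_rot: [3.137, 0.164, 0.0]
ft_force: [1.0, 1.0, -0.5]
grip_width: 0.638
grip_force: 45.0
time: 20.02
position: [0.5929, 0.0741, 0.1522]
tool_rot: [3.136, 0.164, -0.0]
ft_force: [-0.2, 0.6, -1.4]
grip_width: 0.64
grip_force: 45.0
[-0.2 -1.  90.2]
```

```bash
python3 -m crank '[{"tx":0,"ty":-1,"tz":30,"turn":0},{"tx":0,"ty":-1,"tz":60,"turn":0},{"tx":0,"ty":-1,"tz":80,"turn":0},{"tx":0,"ty":-1,"tz":87,"turn":0},{"tx":0,"ty":-1,"tz":90,"turn":0}]'; python3 -m crank '[{"tx":0,"ty":0,"tz":1,"turn":0},{"tx":0,"ty":0,"tz":2,"turn":0},{"tx":0,"ty":0,"tz":3,"turn":0},{"tx":0,"ty":0,"tz":3.5,"turn":0},{"tx":0,"ty":0,"tz":3.5,"turn":0}]'
```

```text
time: 20.65
position: [0.5933, 0.075, 0.0627]
tool_rot: [3.137, 0.161, 0.001]
ft_force: [-0.3, -0.1, -1.6]
grip_width: 0.638
grip_force: 45.0
time: 21.28
position: [0.593, 0.0754, 0.0594]
tool_rot: [3.137, 0.162, 0.001]
ft_force: [0.1, 1.4, 2.5]
grip_width: 0.636
grip_force: 45.0
```

```bash
python3 -m crank '[{"tx":0,"ty":0,"tz":0,"turn":0},{"tx":0,"ty":0,"tz":0,"turn":0},{"tx":0,"ty":0,"tz":0,"turn":0}]' 74; python3 -m crank '[{"tx":0,"ty":0,"tz":-25,"turn":0},{"tx":0,"ty":0,"tz":-60,"turn":0},{"tx":0,"ty":0,"tz":-90,"turn":-2},{"tx":0,"ty":0,"tz":-90,"turn":-4},{"tx":0,"ty":0,"tz":-90,"turn":-6}]'; python3 -m crank '[{"tx":-40,"ty":0,"tz":0,"turn":-2},{"tx":-80,"ty":0,"tz":0,"turn":-4},{"tx":-100,"ty":0,"tz":0,"turn":-6},{"tx":-100,"ty":0,"tz":0,"turn":-8},{"tx":-100,"ty":0,"tz":0,"turn":-10}]' 36; python3 -m crank '[{"tx":0,"ty":0,"tz":0,"turn":-2},{"tx":0,"ty":0,"tz":0,"turn":-2}]' ; python3 - <<'E'
from m import *
P=cloud('top',ctrl.get_image('top')[1]);x,y,z=P[...,0],P[...,1],P[...,2]
print('top',rect(P,(x>.5)&(x<.72)&(y>-.2)&(y<.2)&(z>.05)&(z<.075)))
sidetins(.055,.07,(.5,.72,-.2,.2),"pics/s2.png")
print(to_tool([.4776,-.028,.1]))
E
```

```text
time: 21.65
position: [0.5929, 0.0754, 0.0589]
tool_rot: [3.137, 0.162, 0.0]
ft_force: [0.4, 0.5, 0.2]
grip_width: 0.826
grip_force: 0.0
time: 22.28
position: [0.5931, 0.0754, 0.1496]
tool_rot: [2.985, 0.977, 0.001]
ft_force: [1.0, 0.1, 0.3]
grip_width: 0.849
grip_force: 0.0
time: 22.9
position: [0.5117, 0.0163, 0.1491]
tool_rot: [2.293, 2.146, -0.001]
ft_force: [0.1, 0.6, 0.7]
grip_width: 0.432
grip_force: 0.0
time: 23.15
position: [0.5118, 0.0167, 0.149]
tool_rot: [2.106, 2.331, -0.0]
ft_force: [0.3, -0.1, -0.3]
grip_width: 0.413
grip_force: 0.0
top [([612.6, -108.5], [120.6, 56.1], 6.2, 63.8, [0.6119, -0.1084]), ([631.4, 79.8], [56.6, 51.7], -81.6, 63.9, [0.6356, 0.0848])]
side [([621.8, -105.8], [98.3, 60.6], 7.0, 62.1, [0.6235, -0.1002]), ([595.0, 77.3], [119.9, 59.9], 6.5, 62.2, [0.5936, 0.0816])]
[-41.1 -38.6  49. ]
```

View pics/s2.png

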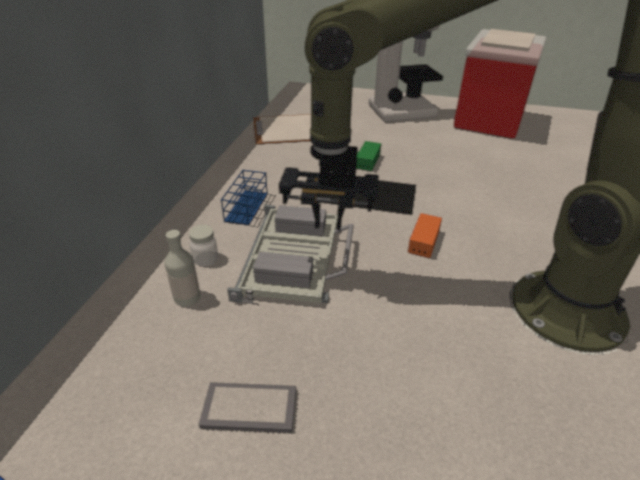

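The side view shows both tins flat in the outer bays at (300,220) and (284,268), the middle bay empty and the mat empty. Next is the bar at (348,250).

```bash
python3 -m crank '[{"tx":-41,"ty":-39,"tz":0,"turn":0},{"tx":-41,"ty":-39,"tz":20,"turn":0},{"tx":-41,"ty":-39,"tz":40,"turn":0},{"tx":-41,"ty":-39,"tz":50,"turn":0},{"tx":-41,"ty":-39,"tz":50,"turn":0}]' 36; python3 -c "
from h import *
print(to_tool([.477,-.028,.048]))"
```

```text
time: 23.88
position: [0.477, -0.0277, 0.0986]
tool_rot: [-2.103, -2.332, 0.0]
ft_force: [0.3, 0.6, 0.1]
grip_width: 0.411
grip_force: 0.0
[-0.3  0.  50.6]
```

```bash
python3 -m crank '[{"tx":0,"ty":0,"tz":20,"turn":0},{"tx":0,"ty":0,"tz":40,"turn":0},{"tx":0,"ty":0,"tz":50,"turn":0},{"tx":0,"ty":0,"tz":50,"turn":0},{"tx":0,"ty":0,"tz":50,"turn":0}]' 36; python3 -m crank '[{"tx":0,"ty":0,"tz":0,"turn":0},{"tx":0,"ty":0,"tz":0,"turn":0},{"tx":0,"ty":0,"tz":0,"turn":0},{"tx":0,"ty":0,"tz":0,"turn":0}]' 0 40
```

```text
time: 24.5
position: [0.478, -0.028, 0.0498]
tool_rot: [2.103, 2.332, 0.001]
ft_force: [0.2, -0.5, -0.4]
grip_width: 0.415
grip_force: 0.0
time: 25.0
position: [0.4751, -0.0284, 0.0488]
tool_rot: [-2.102, -2.331, 0.007]
ft_force: [-6.0, -0.6, 6.5]
grip_width: 0.122
grip_force: 40.0
```

```bash
python3 -m crank '[{"tx":0,"ty":-2,"tz":-7.6,"turn":0},{"tx":0,"ty":-1,"tz":-15.2,"turn":0},{"tx":0,"ty":1,"tz":-22.8,"turn":0},{"tx":0,"ty":3,"tz":-30.2,"turn":0},{"tx":0,"ty":5,"tz":-37.6,"turn":0}]'; python3 -m crank '[{"tx":0,"ty":2.4,"tz":-7.3,"turn":0},{"tx":0,"ty":5,"tz":-14.6,"turn":0},{"tx":0,"ty":7.9,"tz":-21.8,"turn":0},{"tx":0,"ty":10.9,"tz":-28.8,"turn":0},{"tx":0,"ty":14.3,"tz":-35.7,"turn":0}]'; python3 -c "
from m import *
print(to_tool([.477,-.028,.048]))
print([(np.round(r['xyz'],4).tolist(),round(r['confidence'],2)) for r in (ctrl.get_image('side'),ctrl.mark_of('side','tray_bar'))[1][:1]])"
```

```text
time: 25.62
position: [0.4826, -0.0277, 0.0866]
tool_rot: [2.103, 2.333, 0.001]
ft_force: [5.8, -1.2, -11.3]
grip_width: 0.123
grip_force: 40.0
time: 26.25
position: [0.4962, -0.0263, 0.1223]
tool_rot: [-2.103, -2.333, 0.001]
ft_force: [2.6, -0.9, -12.0]
grip_width: 0.121
grip_force: 40.0
[  0.3 -19.1  74.3]
[([0.4948, -0.0255, 0.1211], 0.6)]
```

```bash
python3 -m crank '[{"tx":0,"ty":3.5,"tz":-6.8,"turn":0},{"tx":0,"ty":7.4,"tz":-13.6,"turn":0},{"tx":0,"ty":11.5,"tz":-20.1,"turn":0},{"tx":0,"ty":15.7,"tz":-26.5,"turn":0},{"tx":0,"ty":20.2,"tz":-32.9,"turn":0}]'; python3 -m crank '[{"tx":0,"ty":0,"tz":0,"turn":0}]'; python3 - <<'E'
from m import *
im,d=ctrl.get_image('side');cv2.imwrite('pics/s3.png',cv2.resize(im[120:340,170:450,::-1],None,fx=2.7,fy=2.7,interpolation=cv2.INTER_CUBIC))
print([(np.round(r['xyz'],4).tolist(),round(r['confidence'],2)) for r in ctrl.mark_of('side','tray_bar')[:1]])
P=cloud('side',d);x,y,z=P[...,0],P[...,1],P[...,2]
# tilt from tin tops of near tin & floor central
def plane(m):
    q=P[m];A=np.c_[q[:,:2],np.ones(len(q))];c=np.linalg.lstsq(A,q[:,2],rcond=None)[0]
    for _ in range(10):
        r=q[:,2]-A@c;k=abs(r)<.004;c=np.linalg.lstsq(A[k],q[k,2],rcond=None)[0]
    return np.degrees(np.arctan(np.hypot(c[0],c[1]))).round(2),k.sum(),c@[.6,q[:,1].mean(),1]
print("tin top",plane((x>.53)&(x<.68)&(y>.06)&(y<.10)&(z>.06)),"floor",plane((x>.56)&(x<.67)&(y>-.03)&(y<.005)&(z<.12)&(z>.01)))
E
```

```text
time: 26.98
position: [0.5154, -0.0242, 0.1552]
tool_rot: [-2.102, -2.332, 0.005]
ft_force: [-4.9, -1.4, -6.5]
grip_width: 0.124
grip_force: 40.0
time: 27.1
position: [0.5161, -0.0242, 0.1561]
tool_rot: [-2.103, -2.332, 0.004]
ft_force: [-6.6, -2.9, -0.9]
grip_width: 0.122
grip_force: 40.0
[([0.5121, -0.0218, 0.1532], 0.93)]
tin top (np.float64(11.46), np.int64(192), np.float64(0.10341776430142884)) floor (np.float64(29.32), np.int64(139), np.float64(0.07263246018409869))
```

View pics/s3.png

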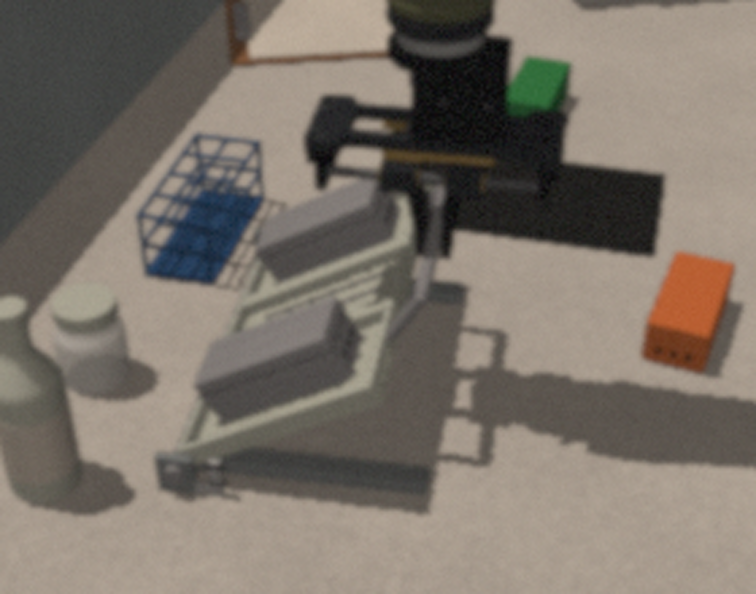

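The tray is tilted about 30 degrees with both tins resting in their bays, at crop (330,230) and (280,355). I'll trim up slightly and hold for about 4 s.

```bash
python3 -m crank '[{"tx":0,"ty":0,"tz":-1,"turn":0},{"tx":0,"ty":0,"tz":-2,"turn":0},{"tx":0,"ty":0,"tz":-2,"turn":0},{"tx":0,"ty":0,"tz":-2,"turn":0},{"tx":0,"ty":0,"tz":-2,"turn":0}]'; 
H='hold'; python3 -m crank '[{"tx":0,"ty":0,"tz":0,"turn":0},{"tx":0,"ty":0,"tz":0,"turn":0},{"tx":0,"ty":0,"tz":0,"turn":0},{"tx":0,"ty":0,"tz":0,"turn":0},{"tx":0,"ty":0,"tz":0,"turn":0}]' >/dev/null
python3 -m crank '[{"tx":0,"ty":0,"tz":0,"turn":0},{"tx":0,"ty":0,"tz":0,"turn":0},{"tx":0,"ty":0,"tz":0,"turn":0},{"tx":0,"ty":0,"tz":0,"turn":0},{"tx":0,"ty":0,"tz":0,"turn":0}]' >/dev/null
python3 -m crank '[{"tx":0,"ty":0,"tz":0,"turn":0},{"tx":0,"ty":0,"tz":0,"turn":0},{"tx":0,"ty":0,"tz":0,"turn":0},{"tx":0,"ty":0,"tz":0,"turn":0},{"tx":0,"ty":0,"tz":0,"turn":0}]' >/dev/null
python3 -m crank '[{"tx":0,"ty":0,"tz":0,"turn":0},{"tx":0,"ty":0,"tz":0,"turn":0},{"tx":0,"ty":0,"tz":0,"turn":0},{"tx":0,"ty":0,"tz":0,"turn":0},{"tx":0,"ty":0,"tz":0,"turn":0}]' >/dev/null
python3 -m crank '[{"tx":0,"ty":0,"tz":0,"turn":0},{"tx":0,"ty":0,"tz":0,"turn":0},{"tx":0,"ty":0,"tz":0,"turn":0},{"tx":0,"ty":0,"tz":0,"turn":0},{"tx":0,"ty":0,"tz":0,"turn":0}]' >/dev/null
python3 -m crank '[{"tx":0,"ty":0,"tz":0,"turn":0},{"tx":0,"ty":0,"tz":0,"turn":0},{"tx":0,"ty":0,"tz":0,"turn":0},{"tx":0,"ty":0,"tz":0,"turn":0},{"tx":0,"ty":0,"tz":0,"turn":0}]'; python3 - <<'E'
from m import *
im,d=ctrl.get_image('side')
print([(np.round(r['xyz'],4).tolist(),round(r['confidence'],2)) for r in ctrl.mark_of('side','tray_bar')[:1]])
P=cloud('side',d);x,y,z=P[...,0],P[...,1],P[...,2]
q=P[(x>.56)&(x<.67)&(y>-.03)&(y<.005)&(z<.12)&(z>.01)];print(np.degrees(np.arctan(np.polyfit(q[:,0],q[:,2],1)[0])))
for a,b in ((-.16,-.06),(.03,.13)):
    m=(x>.5)&(x<.72)&(y>a)&(y<b)&(z>.03);q=P[m];print(q.min(0).round(3),q.max(0).round(3))
E
```

```text
time: 27.82
position: [0.5169, -0.0241, 0.1574]
tool_rot: [2.103, 2.333, 0.0]
ft_force: [-1.3, -2.3, -7.1]
grip_width: 0.122
grip_force: 40.0
time: 31.58
position: [0.5169, -0.0241, 0.1573]
tool_rot: [2.103, 2.333, 0.0]
ft_force: [3.9, -4.1, -3.8]
grip_width: 0.123
grip_force: 40.0
[([0.5172, -0.025, 0.1537], 0.85)]
-29.14151852797675
[ 0.523 -0.16   0.03 ] [ 0.718 -0.06   0.16 ]
[0.505 0.03  0.03 ] [0.684 0.13  0.161]
```

```bash
python3 -m crank '[{"tx":0,"ty":-5,"tz":8,"turn":0},{"tx":0,"ty":-9.2,"tz":14.5,"turn":0},{"tx":0,"ty":-13.3,"tz":21.2,"turn":0},{"tx":0,"ty":-17.2,"tz":28,"turn":0},{"tx":0,"ty":-20.7,"tz":34.8,"turn":0}]'; python3 -m crank '[{"tx":0,"ty":-3.4,"tz":7,"turn":0},{"tx":0,"ty":-6.4,"tz":14,"turn":0},{"tx":0,"ty":-9.3,"tz":21.1,"turn":0},{"tx":0,"ty":-12,"tz":28.3,"turn":0},{"tx":0,"ty":-14.3,"tz":35.7,"turn":0}]'; python3 -m crank '[{"tx":0,"ty":-2,"tz":7.4,"turn":0},{"tx":0,"ty":-4,"tz":14.8,"turn":0},{"tx":0,"ty":-5.5,"tz":22.4,"turn":0},{"tx":0,"ty":-6.8,"tz":30,"turn":0},{"tx":0,"ty":-7.8,"tz":37.6,"turn":0}]'; python3 -m crank '[{"tx":0,"ty":0,"tz":1,"turn":0},{"tx":0,"ty":0,"tz":2,"turn":0},{"tx":0,"ty":0,"tz":3,"turn":0},{"tx":0,"ty":0,"tz":3,"turn":0}]'
```

```text
time: 32.3
position: [0.4964, -0.0261, 0.1232]
tool_rot: [2.102, 2.332, 0.0]
ft_force: [-0.7, -5.0, 4.9]
grip_width: 0.122
grip_force: 40.0
time: 32.92
position: [0.4826, -0.0275, 0.0871]
tool_rot: [2.102, 2.332, 0.002]
ft_force: [0.9, -5.0, 3.6]
grip_width: 0.123
grip_force: 40.0
time: 33.55
position: [0.475, -0.0283, 0.049]
tool_rot: [2.103, 2.332, 0.002]
ft_force: [3.0, -3.7, 26.7]
grip_width: 0.122
grip_force: 40.0
time: 34.05
position: [0.4751, -0.0283, 0.0487]
tool_rot: [2.103, 2.332, -0.002]
ft_force: [-6.8, -4.2, 29.7]
grip_width: 0.123
grip_force: 40.0
```

```bash
python3 -m crank '[{"tx":0,"ty":0,"tz":-3,"turn":0},{"tx":0,"ty":0,"tz":-3,"turn":0},{"tx":0,"ty":0,"tz":-3,"turn":0},{"tx":0,"ty":0,"tz":-3,"turn":0}]' 36; python3 -m crank '[{"tx":0,"ty":0,"tz":-30,"turn":0},{"tx":0,"ty":0,"tz":-70,"turn":0},{"tx":0,"ty":0,"tz":-110,"turn":2},{"tx":0,"ty":-30,"tz":-130,"turn":4},{"tx":0,"ty":-35,"tz":-130,"turn":6}]'; python3 -m crank '[{"tx":0,"ty":0,"tz":0,"turn":2},{"tx":0,"ty":0,"tz":0,"turn":4},{"tx":0,"ty":0,"tz":0,"turn":6},{"tx":0,"ty":0,"tz":0,"turn":8},{"tx":0,"ty":0,"tz":0,"turn":10}]'; python3 -m crank '[{"tx":0,"ty":0,"tz":0,"turn":2},{"tx":0,"ty":0,"tz":0,"turn":2}]' 74; python3 - <<'E'
from m import *
im,P=tray("pics/top3.png");x,y,z=P[...,0],P[...,1],P[...,2]
print('top',rect(P,(x>.5)&(x<.72)&(y>-.2)&(y<.2)&(z>.05)&(z<.075)))
sidetins(.055,.07,(.5,.72,-.2,.2))
print([(np.round(r['xyz'],4).tolist(),round(r['confidence'],2)) for r in ctrl.mark_of('side','tray_bar')[:1]])
print('stand',rect(P,(x>.42)&(x<.68)&(y>.28)&(y<.5)&(z>.008)&(z<.03)))
E
```

```text
time: 34.55
position: [0.4732, -0.0279, 0.0483]
tool_rot: [-2.102, -2.332, 0.001]
ft_force: [0.0, -0.5, -0.4]
grip_width: 0.397
grip_force: 0.0
time: 35.17
position: [0.4388, -0.0323, 0.1803]
tool_rot: [2.639, 1.699, -0.0]
ft_force: [-0.0, 1.2, -0.2]
grip_width: 0.413
grip_force: 0.0
time: 35.8
position: [0.4389, -0.0317, 0.1787]
tool_rot: [-3.112, -0.427, 0.001]
ft_force: [0.8, -0.4, -0.8]
grip_width: 0.417
grip_force: 0.0
time: 36.05
position: [0.4389, -0.0319, 0.1788]
tool_rot: [-3.137, -0.165, 0.001]
ft_force: [-0.0, -0.4, 0.1]
grip_width: 0.558
grip_force: 0.0
floor tilt 0.21 z at .6,-.015 0.0178 907
tray body [([607.3, -2.9], [333.0, 194.6], -89.9, 24.2, [0.6062, -0.0122])]
bar [ 0.4689 -0.0365  0.5305]
top [([612.7, -108.4], [119.6, 56.2], 6.0, 63.9, [0.6122, -0.1084]), ([603.8, 103.8], [121.0, 56.9], 5.9, 63.7, [0.6031, 0.1031])]
side [([611.3, -106.9], [119.7, 58.8], 5.5, 62.0, [0.6098, -0.1029]), ([602.4, 105.3], [119.7, 59.0], 5.9, 62.2, [0.601, 0.1089])]
[([0.4757, -0.0291, 0.047], 0.8)]
stand [([559.3, 381.3], [152.5, 82.4], 11.9, 14.2, [0.5598, 0.3803])]
```

View pics/top3.png

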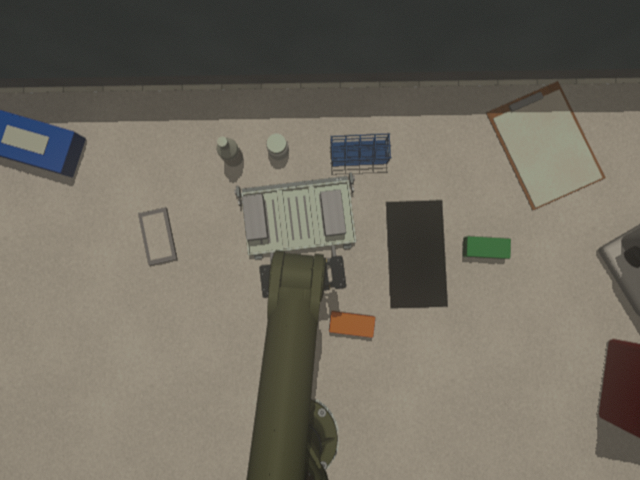

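Top view: the tray is level, with tins at (333,212) and (256,216). The second tin has been nudged about 26 mm against the outer wall, but still lies flat in its own bay. The stand is clear at (158,236).

```bash
python3 -m crank '[{"tx":44,"ty":-29,"tz":0,"turn":0},{"tx":88,"ty":-58,"tz":0,"turn":0},{"tx":132,"ty":-87,"tz":20,"turn":0},{"tx":178,"ty":-118,"tz":49,"turn":0},{"tx":178,"ty":-118,"tz":49,"turn":0}]' 74;python3 -m crank '[{"tx":0,"ty":0,"tz":0,"turn":0}]'; python3 -c "
from m import *
print(to_tool([.6035,.1038,.058]))
sidetins(.055,.07,(.5,.72,-.2,.2))"
```

```text
time: 36.83
position: [0.6028, 0.1091, 0.1247]
tool_rot: [-3.13, -0.175, 0.014]
ft_force: [-0.3, -0.4, 0.7]
grip_width: 0.849
grip_force: 0.0
time: 36.95
position: [0.6037, 0.1041, 0.1294]
tool_rot: [-3.137, -0.166, 0.003]
ft_force: [0.6, -1.2, -0.0]
grip_width: 0.851
grip_force: 0.0
[-0.1  0.3 71.4]
side [([593.2, -108.9], [84.1, 61.3], 4.7, 62.0, [0.591, -0.1039]), ([602.4, 104.8], [119.7, 60.6], 6.0, 62.3, [0.5994, 0.1103])]
```

```bash
python3 -m crank '[{"tx":0,"ty":0,"tz":25,"turn":0},{"tx":0,"ty":0,"tz":50,"turn":0},{"tx":0,"ty":0,"tz":66,"turn":0},{"tx":0,"ty":0,"tz":71,"turn":0},{"tx":0,"ty":0,"tz":71,"turn":0}]'; python3 -m crank '[{"tx":0,"ty":0,"tz":0,"turn":0},{"tx":0,"ty":0,"tz":0,"turn":0},{"tx":0,"ty":0,"tz":0,"turn":0},{"tx":0,"ty":0,"tz":0,"turn":0}]' 0 45;  python3 -m crank '[{"tx":0,"ty":0,"tz":-20,"turn":0},{"tx":0,"ty":0,"tz":-50,"turn":0},{"tx":0,"ty":0,"tz":-80,"turn":0},{"tx":0,"ty":0,"tz":-80,"turn":-1.1},{"tx":0,"ty":0,"tz":-80,"turn":-1.1}]'; python3 -c "
from m import *
print(to_tool([.56,.381,.14]))"
```

```text
time: 37.62
position: [0.6044, 0.1033, 0.0598]
tool_rot: [3.137, 0.162, 0.002]
ft_force: [-0.9, 0.2, 1.0]
grip_width: 0.85
grip_force: 0.0
time: 38.12
position: [0.6044, 0.1035, 0.0595]
tool_rot: [3.137, 0.162, 0.001]
ft_force: [-0.6, -0.5, 3.4]
grip_width: 0.644
grip_force: 45.0
time: 38.75
position: [0.6042, 0.1041, 0.1401]
tool_rot: [-3.126, -0.312, -0.001]
ft_force: [-0.1, -0.6, -1.8]
grip_width: 0.64
grip_force: 45.0
[ 1.140e+01 -2.802e+02  1.000e-01]
```

```bash
python3 -m crank '[{"tx":2,"ty":-50,"tz":0,"turn":0},{"tx":4,"ty":-100,"tz":0,"turn":0},{"tx":6,"ty":-150,"tz":0,"turn":0},{"tx":8,"ty":-200,"tz":0,"turn":0},{"tx":10,"ty":-250,"tz":0,"turn":0}]';python3 -m crank '[{"tx":1.5,"ty":-30,"tz":0,"turn":0},{"tx":1.5,"ty":-30,"tz":20,"turn":0},{"tx":1.5,"ty":-30,"tz":50,"turn":0},{"tx":1.5,"ty":-30,"tz":70,"turn":0},{"tx":1.5,"ty":-30,"tz":70,"turn":0}]';python3 -c "
from m import *
s=ctrl.get_state();print(to_tool([.56,.381,.0545]),np.degrees(2*np.arctan2(s['tool_rot'][1],s['tool_rot'][0])))"
```

```text
time: 39.38
position: [0.5638, 0.352, 0.1388]
tool_rot: [3.126, 0.309, -0.001]
ft_force: [1.5, 0.1, -1.5]
grip_width: 0.64
grip_force: 45.0
time: 40.0
position: [0.5593, 0.3782, 0.0665]
tool_rot: [3.124, 0.31, -0.006]
ft_force: [0.8, -0.1, -1.1]
grip_width: 0.639
grip_force: 45.0
[ 1.3 -2.6 12. ] 11.32957713109581
```

```bash
python3 -m crank '[{"tx":0,"ty":0,"tz":0,"turn":0},{"tx":0,"ty":0,"tz":0,"turn":0}]';python3 -c "
from m import *
print(to_tool([.56,.381,.0545]))
im,d=ctrl.get_image('side');P=cloud('side',d);x,y,z=P[...,0],P[...,1],P[...,2]
q=P[(x>.45)&(x<.68)&(y>.40)&(y<.43)&(z>.03)&(z<.10)];print(len(q),np.percentile(q,[2,50,98],axis=0).round(4),q.max(0))
a=np.polyfit(q[:,0],q[:,1],1);print(np.degrees(np.arctan(a[0])))
print('stand',rect(P,(x>.42)&(x<.68)&(y>.28)&(y<.5)&(z>.010)&(z<.018)))
"
```

```text
time: 40.25
position: [0.5606, 0.3809, 0.0704]
tool_rot: [-3.125, -0.312, -0.003]
ft_force: [-0.2, -0.0, -1.3]
grip_width: 0.639
grip_force: 45.0
[-0.6 -0.2 15.9]
235 [[0.5079 0.4001 0.0324]
 [0.5227 0.4021 0.0543]
 [0.5332 0.4048 0.0736]] [0.53363573 0.40567387 0.07530142]
9.766419273111714
stand [([558.5, 383.2], [150.8, 80.7], 12.5, 12.8, [0.5383, 0.4001])]
```

Well aligned. Lowering onto the stand.

```bash
python3 -m crank '[{"tx":-0.5,"ty":0,"tz":6,"turn":0},{"tx":-0.5,"ty":0,"tz":11,"turn":0},{"tx":-0.5,"ty":0,"tz":14,"turn":0},{"tx":-0.5,"ty":0,"tz":16,"turn":0},{"tx":-0.5,"ty":0,"tz":16,"turn":0}]';python3 -m crank '[{"tx":0,"ty":0,"tz":0.7,"turn":0},{"tx":0,"ty":0,"tz":1.4,"turn":0},{"tx":0,"ty":0,"tz":1.4,"turn":0}]'
```

```text
time: 40.92
position: [0.5592, 0.3803, 0.0536]
tool_rot: [3.125, 0.313, -0.0]
ft_force: [-1.6, -2.3, 3.1]
grip_width: 0.641
grip_force: 45.0
time: 41.3
position: [0.5592, 0.3803, 0.0536]
tool_rot: [3.125, 0.313, 0.0]
ft_force: [-3.6, -4.4, 10.6]
grip_width: 0.639
grip_force: 45.0
```

```bash
python3 -m crank '[{"tx":0,"ty":0,"tz":0,"turn":0},{"tx":0,"ty":0,"tz":0,"turn":0},{"tx":0,"ty":0,"tz":0,"turn":0}]' 72; python3 -m crank '[{"tx":0,"ty":0,"tz":-25,"turn":0},{"tx":0,"ty":0,"tz":-60,"turn":0},{"tx":0,"ty":0,"tz":-100,"turn":0},{"tx":0,"ty":50,"tz":-100,"turn":0.5},{"tx":0,"ty":100,"tz":-100,"turn":1.1}]'; python3 -m crank '[{"tx":0,"ty":50,"tz":0,"turn":0},{"tx":0,"ty":100,"tz":0,"turn":0},{"tx":0,"ty":150,"tz":0,"turn":0},{"tx":0,"ty":180,"tz":0,"turn":0},{"tx":0,"ty":180,"tz":0,"turn":0}]'; python3 -c "
from m import *
P=cloud('top',ctrl.get_image('top')[1]);x,y,z=P[...,0],P[...,1],P[...,2]
print('stand tin',rect(P,(x>.42)&(x<.7)&(y>.28)&(y<.5)&(z>.045)&(z<.07)))
print('stand',rect(P,(x>.42)&(x<.7)&(y>.28)&(y<.5)&(z>.008)&(z<.07)))
print('tray tin',rect(P,(x>.5)&(x<.72)&(y>-.2)&(y<.2)&(z>.05)&(z<.075)))
sidetins(.055,.07,(.5,.72,-.2,.2))
print(to_tool([.6125,-.1085,.13]))"
```

```text
time: 41.68
position: [0.5594, 0.3803, 0.0513]
tool_rot: [-3.126, -0.313, 0.0]
ft_force: [0.4, 0.3, 0.2]
grip_width: 0.815
grip_force: 0.0
time: 42.3
position: [0.5797, 0.2827, 0.1544]
tool_rot: [-3.136, -0.163, -0.005]
ft_force: [0.6, -0.5, 0.2]
grip_width: 0.83
grip_force: 0.0
time: 42.92
position: [0.5991, 0.0997, 0.153]
tool_rot: [3.136, 0.154, 0.003]
ft_force: [0.1, 0.3, 0.9]
grip_width: 0.827
grip_force: 0.0
stand tin [([559.3, 379.2], [120.9, 57.6], 11.7, 57.7, [0.5586, 0.3778])]
stand [([560.3, 380.5], [150.9, 80.4], 12.1, 55.0, [0.5575, 0.3715])]
tray tin [([612.8, -108.5], [119.9, 56.1], 6.1, 64.0, [0.6124, -0.1083])]
side [([594.9, -109.0], [86.0, 61.5], 6.3, 62.2, [0.5934, -0.1044])]
[ -7.7 213.1  22.9]
```

```bash
python3 -m crank '[{"tx":-2,"ty":50,"tz":0,"turn":0},{"tx":-4,"ty":100,"tz":0,"turn":0},{"tx":-6,"ty":150,"tz":0,"turn":0},{"tx":-7.5,"ty":200,"tz":0,"turn":0},{"tx":-7.5,"ty":213,"tz":20,"turn":0}]' 74; python3 -m crank '[{"tx":0,"ty":0,"tz":0,"turn":0},{"tx":0,"ty":0,"tz":0,"turn":0}]'; python3 -c "
from m import *
sidetins(.055,.07,(.5,.72,-.2,.2))
s=ctrl.get_state();print(to_tool([.6128,-.1085,.0595]),np.degrees(2*np.arctan2(s['tool_rot'][1],s['tool_rot'][0])))"
```

```text
time: 43.65
position: [0.6141, -0.1121, 0.1332]
tool_rot: [3.136, 0.157, 0.006]
ft_force: [0.1, 0.4, -1.2]
grip_width: 0.848
grip_force: 0.0
time: 43.9
position: [0.6125, -0.1057, 0.1322]
tool_rot: [-3.135, -0.169, -0.001]
ft_force: [-0.2, 1.2, 1.1]
grip_width: 0.854
grip_force: 0.0
side [([611.4, -107.4], [119.7, 61.0], 5.0, 62.1, [0.6099, -0.1029])]
[-0.3  2.7 72.9] -353.81251847974534
```

```bash
python3 -m crank '[{"tx":0,"ty":1.5,"tz":25,"turn":0},{"tx":0,"ty":1.5,"tz":50,"turn":0},{"tx":0,"ty":1.5,"tz":68,"turn":0},{"tx":0,"ty":1.5,"tz":73,"turn":0},{"tx":0,"ty":1.5,"tz":73,"turn":0}]'; python3 -m crank '[{"tx":0,"ty":0,"tz":0,"turn":0},{"tx":0,"ty":0,"tz":0,"turn":0},{"tx":0,"ty":0,"tz":0,"turn":0},{"tx":0,"ty":0,"tz":0,"turn":0}]' 0 45;  python3 -m crank '[{"tx":0,"ty":0,"tz":-25,"turn":0},{"tx":0,"ty":0,"tz":-60,"turn":0},{"tx":0,"ty":0,"tz":-100,"turn":0},{"tx":0,"ty":0,"tz":-110,"turn":-1.2},{"tx":0,"ty":0,"tz":-110,"turn":-1.2}]'; python3 -c "
from m import *
print(to_tool([.56,.38,.17]))"
```

```text
time: 44.58
position: [0.6128, -0.1102, 0.0591]
tool_rot: [-3.137, -0.164, -0.001]
ft_force: [0.1, -0.3, -0.3]
grip_width: 0.85
grip_force: 0.0
time: 45.08
position: [0.6129, -0.1107, 0.0593]
tool_rot: [3.137, 0.162, 0.001]
ft_force: [-0.4, 0.4, 3.9]
grip_width: 0.639
grip_force: 45.0
time: 45.7
position: [0.6128, -0.111, 0.1693]
tool_rot: [3.124, 0.324, 0.002]
ft_force: [-0.3, 0.2, -1.5]
grip_width: 0.64
grip_force: 45.0
[  49.2 -491.4   -1.1]
```

```bash
python3 -m crank '[{"tx":5,"ty":-50,"tz":0,"turn":0},{"tx":10,"ty":-100,"tz":0,"turn":0},{"tx":15,"ty":-150,"tz":0,"turn":0},{"tx":20,"ty":-200,"tz":0,"turn":0},{"tx":25,"ty":-250,"tz":0,"turn":0}]';python3 -m crank '[{"tx":5,"ty":-50,"tz":0,"turn":0},{"tx":10,"ty":-100,"tz":0,"turn":0},{"tx":15,"ty":-150,"tz":0,"turn":0},{"tx":20,"ty":-200,"tz":0,"turn":0},{"tx":24,"ty":-241,"tz":0,"turn":0}]';python3 -m crank '[{"tx":0,"ty":0,"tz":20,"turn":0},{"tx":0,"ty":0,"tz":45,"turn":0},{"tx":0,"ty":0,"tz":50,"turn":0},{"tx":0,"ty":0,"tz":50,"turn":0},{"tx":0,"ty":0,"tz":50,"turn":0}]';python3 -c "
from m import *
s=ctrl.get_state();print(to_tool([.5595,.3795,.0983]),np.degrees(2*np.arctan2(s['tool_rot'][1],s['tool_rot'][0]))%360)
sidetins(.052,.062,(.42,.7,.28,.5))"
```

```text
time: 46.32
position: [0.5843, 0.1398, 0.1672]
tool_rot: [3.124, 0.322, -0.003]
ft_force: [0.8, -0.2, -0.6]
grip_width: 0.641
grip_force: 45.0
time: 46.95
position: [0.5577, 0.3813, 0.1669]
tool_rot: [3.124, 0.325, -0.003]
ft_force: [0.5, 0.2, -1.9]
grip_width: 0.64
grip_force: 45.0
time: 47.58
position: [0.5595, 0.3796, 0.1195]
tool_rot: [-3.124, -0.325, -0.002]
ft_force: [1.1, -0.8, -0.4]
grip_width: 0.637
grip_force: 45.0
[-0.1  0.1 21.2] 11.869654155485193
side [([548.5, 395.8], [128.3, 52.6], 29.2, 56.4, [0.5495, 0.3985])]
```

```bash
python3 -m crank '[{"tx":0,"ty":0,"tz":8,"turn":0},{"tx":0,"ty":0,"tz":15,"turn":0},{"tx":0,"ty":0,"tz":19,"turn":0},{"tx":0,"ty":0,"tz":21,"turn":0},{"tx":0,"ty":0,"tz":21,"turn":0}]';python3 -m crank '[{"tx":0,"ty":0,"tz":0.6,"turn":0},{"tx":0,"ty":0,"tz":1.2,"turn":0},{"tx":0,"ty":0,"tz":1.2,"turn":0}]'; python3 -c "
from m import *
im,d=ctrl.get_image('side');cv2.imwrite('pics/s4.png',cv2.resize(im[280:460,120:380,::-1],None,fx=2.5,fy=2.5))"
```

```text
time: 48.25
position: [0.559, 0.3798, 0.0977]
tool_rot: [-3.124, -0.326, -0.0]
ft_force: [0.1, -0.2, -0.8]
grip_width: 0.645
grip_force: 45.0
time: 48.62
position: [0.5591, 0.3799, 0.0973]
tool_rot: [-3.125, -0.326, -0.001]
ft_force: [-1.7, -1.2, 5.4]
grip_width: 0.641
grip_force: 45.0
```

View pics/s4.png

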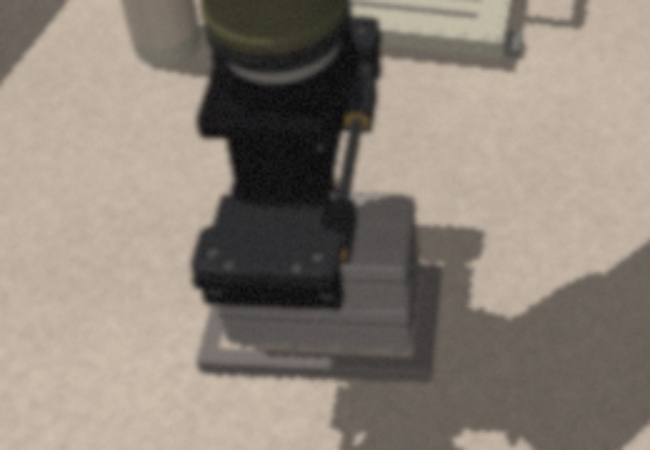

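The crop shows the second tin squarely on the first at (380,270), centred on the stand. I'll let go, rise straight up and verify.

```bash
python3 -m crank '[{"tx":0,"ty":0,"tz":0,"turn":0},{"tx":0,"ty":0,"tz":0,"turn":0},{"tx":0,"ty":0,"tz":0,"turn":0}]' 76; python3 -m crank '[{"tx":0,"ty":0,"tz":-25,"turn":0},{"tx":0,"ty":0,"tz":-60,"turn":0},{"tx":0,"ty":0,"tz":-100,"turn":0},{"tx":0,"ty":40,"tz":-110,"turn":0},{"tx":0,"ty":90,"tz":-110,"turn":0}]'; python3 -m crank '[{"tx":0,"ty":50,"tz":0,"turn":0},{"tx":0,"ty":100,"tz":0,"turn":0},{"tx":0,"ty":150,"tz":0,"turn":0},{"tx":0,"ty":180,"tz":0,"turn":0},{"tx":0,"ty":180,"tz":0,"turn":0}]'; python3 - <<'E'
from m import *
im,d=ctrl.get_image('top');P=cloud('top',d);x,y,z=P[...,0],P[...,1],P[...,2]
print('top tin',rect(P,(x>.42)&(x<.7)&(y>.28)&(y<.5)&(z>.09)&(z<.115)))
print('all',rect(P,(x>.42)&(x<.7)&(y>.28)&(y<.5)&(z>.008)&(z<.12)))
im,d=ctrl.get_image('side');cv2.imwrite('pics/s5.png',im[:,:,::-1])
print([(np.round(r['xyz'],4).tolist(),round(r['confidence'],2)) for r in ctrl.mark_of('side','tray_bar')[:1]])
E
```

```text
time: 49.05
position: [0.5589, 0.3796, 0.0961]
tool_rot: [3.124, 0.326, -0.001]
ft_force: [0.1, -0.2, -0.4]
grip_width: 0.844
grip_force: 0.0
time: 49.68
position: [0.5774, 0.2928, 0.2079]
tool_rot: [-3.122, -0.331, -0.004]
ft_force: [1.0, -0.4, -1.0]
grip_width: 0.872
grip_force: 0.0
time: 50.3
position: [0.6158, 0.1115, 0.2059]
tool_rot: [3.124, 0.316, -0.001]
ft_force: [0.5, -0.2, -0.2]
grip_width: 0.875
grip_force: 0.0
top tin [([558.8, 379.0], [120.9, 57.5], 11.8, 101.7, [0.5582, 0.3777])]
all [([560.2, 380.3], [150.1, 81.8], 11.3, 97.7, [0.5552, 0.3682])]
[([0.4702, -0.0297, 0.0478], 0.81)]
```

View pics/s5.png

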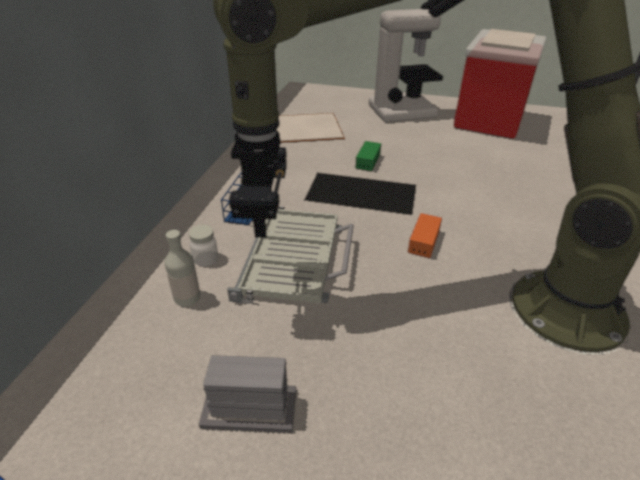

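The picture shows both tins stacked squarely on the stand at (248,390), an empty level tray, and the bottle, jar and rack still in place. Handing in.

```bash
python3 -c "
from bench import ctrl
print(ctrl.close_job())"
```

```text
the job is handed in; nothing more can be done
None
```

Job handed in at about 50 s: both tins present were drained at about 30 degrees for over 4 s, the tray was lowered level again, and the tins are stacked within about 2 mm of square on the stand; I saw no verdict from the judge.

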